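# Shut the drawers and lock the small-parts unit

### The job

Close up the small-parts unit on the bench: push all three open drawers fully home, and only then push the red tab on top of the unit to the left, as far as it goes, so that the lock bar secures the drawers. Do it with the fingertips; pick nothing up, and leave the snips on the unit and the other loose things round it where they are.

Things in the scene. Friction and masses are not known exactly. Their poses are not given: they have to be found in the camera images.
- drawer_unit: low grey unit screwed to the bench, three blue-fronted drawers side by side: 130 deep (x), 304 wide (y), top at z = 84 mm. Origin: centre of its underside; x points from its front into it, y to its left (seen by the robot facing it), z up. Front face at x = -65 mm of this frame, drawer centres at y = 94, 0, -94 mm. It is turned a little about z, either way.
- lock (a joint): travel of the lock bar to the left (the unit's own +y), m: near 0 unlocked, 0.034 at its stop, fully locked. 1.5 N of friction, no spring. Three small steel hooks hang from the bar to z = 66 mm, 5 mm proud of the unit's front; unlocked they stand before the posts beside the drawers, locked before the drawer fronts.
- lock_tab (a point): centre of the top of the red tab (16 mm in x, 24 mm in y, rising 24 mm above the bar) on the steel lock bar (top at z = 90 mm, 16 mm deep, along the unit's top front edge). The point lies at z = 114 mm and x = -54.5 mm in the unit's frame. Flat staples (tops at z = 94 mm) guide the bar at y = 100 and -100 mm; between the right one and the tab about 110 mm of bar are free.
- drawer_left (a joint): how far the left drawer stands out, m: 0 is fully home, its front flush with the unit's front face and against its stop; grows as it comes out, up to 0.085. About 1.8 N of friction, no spring; it stays where it is left.
- pull_left (a point): centre of the front face of the left drawer's black pull, a block 32 mm wide and 11 mm high that stands 13 mm proud of the blue front (front 70 mm wide, z = 13 to 75 mm). The point moves with the drawer, at z = 55.5 mm; with the drawer home it lies 78 mm in front of the unit's centre (x = -78 mm in its frame).
- drawer_middle (a joint): how far the middle drawer stands out, m: 0 is fully home, its front flush with the unit's front face and against its stop; grows as it comes out, up to 0.085. About 1.8 N of friction, no spring; it stays where it is left.
- pull_middle (a point): centre of the front face of the middle drawer's black pull, a block 32 mm wide and 11 mm high that stands 13 mm proud of the blue front (front 70 mm wide, z = 13 to 75 mm). The point moves with the drawer, at z = 55.5 mm; with the drawer home it lies 78 mm in front of the unit's centre (x = -78 mm in its frame).
- drawer_right (a joint): how far the right drawer stands out, m: 0 is fully home, its front flush with the unit's front face and against its stop; grows as it comes out, up to 0.085. About 1.8 N of friction, no spring; it stays where it is left.
- pull_right (a point): centre of the front face of the right drawer's black pull, a block 32 mm wide and 11 mm high that stands 13 mm proud of the blue front (front 70 mm wide, z = 13 to 75 mm). The point moves with the drawer, at z = 55.5 mm; with the drawer home it lies 78 mm in front of the unit's centre (x = -78 mm in its frame).
- snips: snips with red handles (76x93x14 mm) lying on top of the drawer unit, towards its back; origin at the centre of the underside; loose, to be left alone.
- glue_bottle: upright white glue bottle with a red cap (48 mm across, 134 mm tall); origin at the centre of the underside; loose, to be left alone.
- jar: upright white jar with a black lid (62 mm across, 80 mm tall); origin at the centre of the underside; loose, to be left alone.
- carton_blue: upright blue carton (53x66x118 mm); origin at the centre of the underside; loose, to be left alone.
- driver_yellow: screwdriver with a yellow handle lying on the bench (156 mm long, 25 mm high); origin at the centre of the underside; loose, to be left alone.
- pliers_red: pliers with red handles lying on the bench (169x150x14 mm); origin at the centre of the underside; loose, to be left alone.

How it is judged (in metres and radians):
On the way, in this order (a step that is already met when the one before it is completed fails the run):
1. all three drawers are pushed home, the bar still unlocked (value of joint each of drawer_left, drawer_middle, drawer_right below 0.005 m and value of joint lock below 0.02 m), for 0.2 s.
2. the lock bar is pushed across, the drawers still home (value of joint each of drawer_left, drawer_middle, drawer_right below 0.005 m and value of joint lock above 0.028 m), for 0.2 s.
At the end, for the whole second after the job is handed in: All three drawers are home within 5 mm, the lock bar has travelled more than 28 of its 34 mm, and every loose thing stands or lies at rest within 20 mm of where it was, not tipped (all of step 2 and distance of each of snips, glue_bottle, jar, carton_blue, driver_yellow, pliers_red from where it was at the start of the episode below 0.02 m and angle between each of snips, glue_bottle, jar, carton_blue, driver_yellow, pliers_red's own z axis and vertical below 0.2 rad and linear speed of each of snips, glue_bottle, jar, carton_blue, driver_yellow, pliers_red below 0.02 m/s); the robot touches nothing.
It fails at once if the lock bar is pushed across while a drawer still stands out (value of joint lock above 0.02 m and value of joint any of drawer_left, drawer_middle, drawer_right above 0.01 m).
It fails at once if a loose thing is lifted, carried, shoved away (more than 20 mm) or tipped over (distance of any of snips, glue_bottle, jar, carton_blue, driver_yellow, pliers_red from where it was at the start of the episode above 0.02 m or angle between any of snips, glue_bottle, jar, carton_blue, driver_yellow, pliers_red's own z axis and vertical above 0.4 rad).
It also fails if it takes over 51 s, if anything falls off the work surface, if the arm or the gripper's body presses on something with over 40 N, if the wrist force passes 120 N, or if a joint passes its speed limit or range.

### The arm

A 7-joint arm with a two-finger parallel gripper is mounted at the origin on a cart in front of the work surface, level with it; the furniture and walls round the work are solid. World frame = base frame: x ahead of the robot, y to its left, z up, the work surface at z = 0. Lengths are in m, angles in degrees, forces in N, time in s.
With the tool pointing down it reaches from about 0.4 to 0.85 m from the base axis. Payload 6.9 kg.
Tool frame: the origin (TCP) lies midway between the tips of the shut fingers; the grasp point (between the pads) lies 19 mm behind it; z points along the fingers, y is the line along which they close (so a half turn about z gives the same grasp; the last joint's range is limited). The gripper opens to 85 mm and grips with 20 to 120 N. Pads are 22 mm wide; open, the fingers measure 114 mm over their backs; the gripper's body (76 mm by 85 mm) begins 54 mm behind the grasp point. The pads swing forward as they close: fully open they stand 13 mm farther back than shut.
Start: joints at [-64.143, 29.078, -13.613, 85.955, 7.202, 65.827, -8.869], TCP at [0.212, 0.588, 0.21] pointing down, gripper open.
Joint ranges: [-176.47, 176.47], [-13.61, 117.27], [-81.72, 77.17], [0.22, 143.17], [-87.28, 267.28], [10, 112.55], [-165.47, 165.47]. Speed limits (degrees/s): [136.94, 136.94, 180, 180, 180, 180, 180].

### API

Orientations are given as [roll, pitch, yaw] about the fixed x, y, z axes, in that order (R = Rz(yaw) Ry(pitch) Rx(roll)).
In Python, from station import env gives the robot as it stands. The module is installed in compiled form; this text tells all that it offers.
- The arm moves only by the tool step_arm, never from a script. Its argument "moves" is a list of rows, each an object of numbers: "x", "y", "z": the shift along the tool's x, y, z in m; "rx", "ry", "rz": the turn, a rotation vector about the tool's x, y, z in rad; "gripper": the closure, from -1 (fully open) to 1 (shut). A call has 1 to 8 rows; each row is the pose to reach, as a shift and turn from the pose commanded when the call began, along the tool's axes at that moment; what a row does not reach only later rows make up. A row lasts 1/10 s, in which the tool goes at most 50 mm and 8.59 degrees, less where a joint would pass 70% of its speed; a pose out of reach is approached as far as the arm can. A call with a gripper value outside its range is refused whole. The fingers move at their own pace and stop on an object; "squeeze" is the grip in N (left out, the last holds). Time passes only in rows, so rows that repeat a pose let the fingers close. It gives the time, the measured TCP pose, the force, the opening and the grip force at its end, in the units of the state.
- env.sense(): the state, without advancing time (a new reading comes with each control period).
- env.grab_frame(name): name is "scene" or "side" or "wrist"; returns the picture (384x512x3 uint8, red, green, blue); there is no depth.
- env.camera_info(name): a dict with "K" (3x3 intrinsics, pixels), "rvec" (rotation vector, rad) and "tvec" (3), from world to camera coordinates, as OpenCV has them. Camera axes: x right, y down, z forward; pixel columns grow to the right and rows downward; lengths in m; the calibration is good to about 2 mm. A picture is of the moment at which its call begins: read the wrist's pose just before it. camera_info takes no time and is no camera call; for the wrist camera it gives the pose at the moment of the call.
- env.finish_job(): hands the job in; it is judged then, once.
The state is a dict: "t": time; "joint_pos": joint angles; "joint_vel": joint speeds; "joint_torque": joint torques, N m; "tcp_pos": TCP position; "orientation": TCP orientation; "force": force on the tool from outside, world axes, zero at the start; "wrist_torque": the same for the moment, N m; "width": finger opening in m; "grasp_force": force on a finger pad.
Only numpy, scipy, OpenCV 4.12 (cv2) and the standard library are available. Lean on these libraries where they do the work, as an engineer would, in place of code of your own. Each camera call takes 0.05 s, during which the arm holds its last target. There are 200 camera calls.

## Working session

There is one attempt and no reset: what is moved stays moved. The work goes in short steps, Python scripts to look and compute and a tool call to move; the robot and the scene stay as the last step left them, time stands still between calls to the robot, and variables do not carry over. Pictures are saved under pics/ and viewed, at most 10 in all, crops included, and the job is handed in when it is done.

Besides the shell and the picture viewer there is one more tool, called as name([rows], argument=value, ...), one row to a line, values as JSON. step_arm: Moves the arm, as the interface text tells. Its arguments: {"type":"object","properties":{"moves":{"type":"array"},"squeeze":{"type":"number"}},"required":["moves"]}

```bash
mkdir -p pics
cat > h.py <<'E'
from station import env
import numpy as np, cv2
def grab(n,f):
    c=env.camera_info(n); im=env.grab_frame(n); cv2.imwrite('pics/'+f,im[:,:,::-1]); return im,c
def ray(c,u,v):
    R=cv2.Rodrigues(np.array(c['rvec'],float))[0]; t=np.array(c['tvec'],float).ravel()
    return -R.T@t, R.T@np.linalg.inv(np.array(c['K']))@np.array([u,v,1.])
def onz(c,u,v,z):
    o,d=ray(c,u,v); return o+d*(z-o[2])/d[2]
def proj(c,P):
    return cv2.projectPoints(np.array(P,float).reshape(-1,1,3),np.array(c['rvec'],float),np.array(c['tvec'],float),np.array(c['K'],float),None)[0].reshape(-1,2)
E
python3 - <<'E'
from h import *
a,c=grab('scene','s1.png'); b,d=grab('side','d1.png')
for k in (c,d): print(ray(k,256,192))
print(env.sense())
cv2.imwrite('pics/both.png',cv2.resize(np.vstack([a,b])[:,:,::-1],None,fx=.78,fy=.78))
E
```

```text
(array([-0.17686885, -0.43095968,  1.10110492]), array([ 0.5564218 ,  0.32639033, -0.76429746]))
(array([-0.33035154, -0.61634694,  1.41583466]), array([ 0.48919596,  0.35896283, -0.79495275]))
{'t': 0.1, 'joint_pos': array([-64.14218366,  29.11971871, -13.60823601,  86.00257138,
         7.20300604,  65.8284347 ,  -8.86874715]), 'joint_vel': array([ 0.04858006, -0.12996096,  0.0819734 , -0.06428751,  0.0411894 ,
        0.00780751,  0.0291799 ]), 'joint_torque': array([-4.97747882e-03, -6.21848559e+01, -2.19486013e+00, -2.50204253e+01,
        1.24462374e-02,  7.73129461e-03, -6.05948316e-06]), 'tcp_pos': array([0.21176826, 0.58751052, 0.20952919]), 'orientation': array([-1.79908122e+02,  3.42635650e-03,  1.60187400e+02]), 'force': array([-0.24516014,  0.18790971, -0.37776388]), 'wrist_torque': array([-0.01028293, -0.02462061,  0.00637858]), 'grasp_force': 0.0, 'width': 0.08539397827925202}
```

View pics/s1.png

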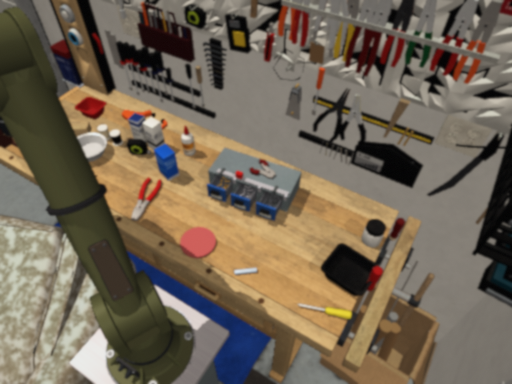

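View pics/d1.png

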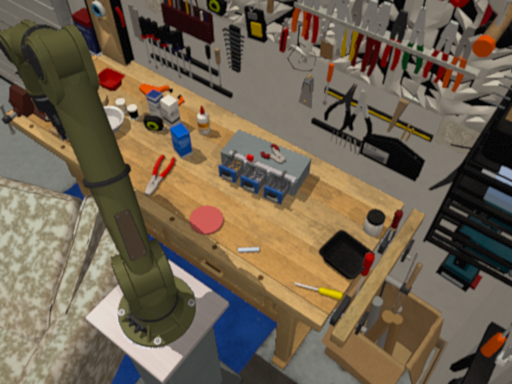

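The unit is at about (253,180) in the scene view and (265,165) in the side view. The red tab is near (239,175) and (250,157). The blue carton, glue bottle and pliers are on its left. I'll enlarge both.

Run:
```python
from h import *
a=cv2.imread('pics/s1.png')[135:235,195:315]; b=cv2.imread('pics/d1.png')[120:220,205:325]
cv2.imwrite('pics/z.png',np.hstack([cv2.resize(x,None,fx=3.3,fy=3.3,interpolation=cv2.INTER_CUBIC) for x in(a,b)]))
for n,f in(('scene','s1.png'),('side','d1.png')):
    c=env.camera_info(n); im=cv2.imread('pics/'+f); h=cv2.cvtColor(im,cv2.COLOR_BGR2HSV)
    for nm,m,z in (('blue',cv2.inRange(h,(100,120,50),(125,255,255)),.044),('red',cv2.inRange(h,(0,150,90),(6,255,255))|cv2.inRange(h,(174,150,90),(180,255,255)),.108)):
        k,l,s,ce=cv2.connectedComponentsWithStats(m)
        for i in range(1,k):
            if s[i,4]>12 and 130<ce[i][0]<330 and 110<ce[i][1]<260: print(n,nm,s[i],ce[i].round(1),onz(c,*ce[i],z).round(3))
```

```text
scene blue [131 115  10   6  40] [135.6 117.4] [0.678 0.654 0.044]
scene blue [155 144  23  34 500] [166.  160.4] [0.549 0.387 0.044]
scene blue [208 184  18  16 111] [217.5 190.1] [0.53  0.14  0.044]
scene blue [231 193  19  17 127] [240.5 199.4] [0.536 0.049 0.044]
scene blue [257 202  19  17 139] [266.  208.4] [ 0.548 -0.046  0.044]
scene red [185 127   3   7  16] [185.9 130.4] [0.668 0.375 0.108]
scene red [251 169   7   4  18] [253.8 170.7] [0.624 0.049 0.108]
scene red [236 171   6   7  34] [238.7 174.1] [0.584 0.085 0.108]
scene red [139 178  11  22  97] [143.3 188.6] [0.363 0.318 0.108]
scene red [146 180  15  21 103] [154.3 191.1] [0.374 0.28  0.108]
side blue [170 123  22  34 482] [180.7 139.1] [0.548 0.385 0.044]
side blue [219 165  17  17 112] [228.  171.7] [0.528 0.139 0.044]
side blue [241 176  18  17 126] [249.5 182.4] [0.535 0.047 0.044]
side blue [264 185  18  18 131] [273.1 192.5] [ 0.547 -0.046  0.044]
side blue [148 235   6   6  21] [150.2 237.8] [0.158 0.17  0.044]
side red [201 107   3   7  18] [201.8 110.3] [0.668 0.374 0.108]
side red [272 144   6   5  17] [274.4 146.1] [0.681 0.044 0.108]
side red [262 152   7   6  24] [264.7 154.7] [0.627 0.048 0.108]
side red [152 155  12  21  89] [157.2 165. ] [0.366 0.321 0.108]
side red [247 154   6   8  36] [249.6 157.4] [0.585 0.083 0.108]
side red [159 158  16  20  93] [167.8 168.1] [0.377 0.282 0.108]
side red [190 222  15  12  39] [196.3 228.1] [0.247 0.041 0.108]
```

View pics/z.png

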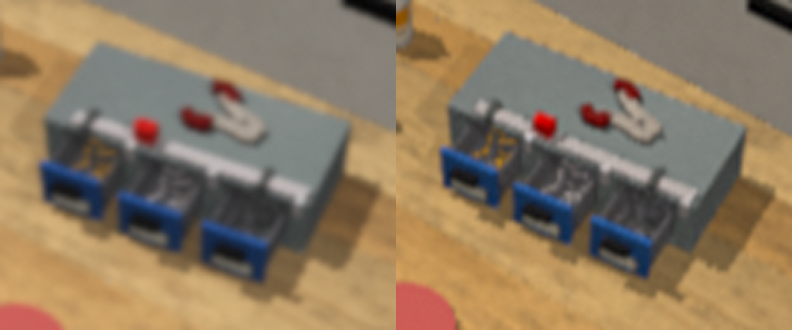

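Left to right, the drawer fronts show as blue/black bars, all about equally open. The red tab sits above the gap between left and middle, and the snips lie behind it. Next, yaw and origin from the top corners.

Run:
```python
from h import *
P={}
for n,q in(('scene',[(224.7,147.7),(301.1,172.9),(209.2,171.4)]),('side',[(238,129.7),(310.8,159.4),(221.4,151.2)])):
    c=env.camera_info(n); p=[onz(c,*k,.084)[:2] for k in q]; bl,br,fl=p
    e=bl-br; print(n,np.round(p,3),'W',np.linalg.norm(e),'D',np.linalg.norm(bl-fl),'yaw',np.degrees(np.arctan2(-e[0],e[1])),np.degrees(np.arctan2(*(bl-fl)[::-1])))
    yaw=np.arctan2(-e[0],e[1]); X=np.array([np.cos(yaw),np.sin(yaw)]);Y=np.array([-X[1],X[0]])
    o=(bl+br)/2-.065*X; print('origin',o)
    for f in((.53,.14),(.536,.048),(.547,-.046),(.584,.084)): d=np.array(f)-o; print(d@X,d@Y)
```

```text
scene [[ 0.687  0.213]
 [ 0.721 -0.086]
 [ 0.558  0.192]] W 0.30090827904580014 D 0.1298765837851796 yaw 6.592090928417306 9.249734995940424
origin [0.63936323 0.05619918]
-0.09901985052822547 0.0958016794388479
-0.10362112108504096 0.0037211260670149023
-0.10348504858168905 -0.09092020467317403
-0.05180566633420097 0.03397271526433887
side [[ 0.687  0.214]
 [ 0.724 -0.086]
 [ 0.565  0.196]] W 0.302569961607005 D 0.12316612684401619 yaw 7.060946672243452 8.362455329616566
origin [0.64074715 0.05616442]
-0.09960174679110767 0.09681337096795212
-0.10495635709003177 0.004773552690498655
-0.10559473774374067 -0.08986572282522458
-0.05289508887766585 0.03460012393360487
```

step_arm([
  {"x": -0.397,"y": -0.341,"rz": -0.463,"gripper": 1},
  {"x": -0.397,"y": -0.341,"rz": -0.463,"gripper": 1},
  {"x": -0.397,"y": -0.341,"rz": -0.463,"gripper": 1},
  {"x": -0.397,"y": -0.341,"rz": -0.463,"gripper": 1},
  {"x": -0.397,"y": -0.341,"rz": -0.463,"gripper": 1},
  {"x": -0.397,"y": -0.341,"rz": -0.463,"gripper": 1},
  {"x": -0.397,"y": -0.341,"rz": -0.463,"gripper": 1},
  {"x": -0.397,"y": -0.341,"rz": -0.463,"gripper": 1},
])

```text
validation failed for argument at $.mo...
```

step_arm([
  {"x": -0.2,"y": -0.17,"z": 0.0,"rx": 0.0,"ry": 0.0,"rz": -0.46,"gripper": 1.0},
])

```text
t: 0.2
tcp_pos: [0.231, 0.549, 0.2092]
orientation: [179.9, -0.3, 169.3]
force: [1.5, 0.2, 0.2]
width: 0.073
grasp_force: 0.0
```

The one-row call with all fields given worked, so I'll use that form from here on.

step_arm([
  {"x": -0.31,"y": -0.36,"z": 0.0,"rx": 0.0,"ry": 0.0,"rz": -0.31,"gripper": 1.0},
  {"x": -0.31,"y": -0.36,"z": 0.0,"rx": 0.0,"ry": 0.0,"rz": -0.31,"gripper": 1.0},
  {"x": -0.31,"y": -0.36,"z": 0.0,"rx": 0.0,"ry": 0.0,"rz": -0.31,"gripper": 1.0},
  {"x": -0.31,"y": -0.36,"z": 0.0,"rx": 0.0,"ry": 0.0,"rz": -0.31,"gripper": 1.0},
  {"x": -0.31,"y": -0.36,"z": 0.0,"rx": 0.0,"ry": 0.0,"rz": -0.31,"gripper": 1.0},
  {"x": -0.31,"y": -0.36,"z": 0.0,"rx": 0.0,"ry": 0.0,"rz": -0.31,"gripper": 1.0},
  {"x": -0.31,"y": -0.36,"z": 0.0,"rx": 0.0,"ry": 0.0,"rz": -0.31,"gripper": 1.0},
  {"x": -0.31,"y": -0.36,"z": 0.0,"rx": 0.0,"ry": 0.0,"rz": -0.31,"gripper": 1.0},
])

```text
t: 1.0
tcp_pos: [0.4343, 0.1945, 0.2102]
orientation: [-180.0, -0.0, -173.5]
force: [0.4, 0.4, -0.5]
width: -0.0
grasp_force: 0.0
```

step_arm([
  {"x": -0.02,"y": -0.05,"z": 0.0,"rx": 0.0,"ry": 0.0,"rz": 0.0,"gripper": 1.0},
  {"x": -0.02,"y": -0.05,"z": 0.0,"rx": 0.0,"ry": 0.0,"rz": 0.0,"gripper": 1.0},
  {"x": -0.02,"y": -0.05,"z": 0.0,"rx": 0.0,"ry": 0.0,"rz": 0.0,"gripper": 1.0},
  {"x": -0.02,"y": -0.05,"z": 0.0,"rx": 0.0,"ry": 0.0,"rz": 0.0,"gripper": 1.0},
])

```text
t: 1.4
tcp_pos: [0.4587, 0.1503, 0.2101]
orientation: [180.0, -0.0, -173.4]
force: [0.1, 0.2, -0.0]
width: -0.0
grasp_force: 0.0
```

Run:
```python
from h import *
s=env.sense(); print(s['tcp_pos'],s['orientation'])
a,c=grab('wrist','w1.png'); print(ray(c,256,192))
```

```text
[0.45866377 0.15026511 0.21010838] [ 1.79961898e+02 -3.87612058e-02 -1.73385753e+02]
(array([0.38679554, 0.1428017 , 0.37378556]), array([ 0.28612734,  0.03654357, -0.95750525]))
```

View pics/w1.png

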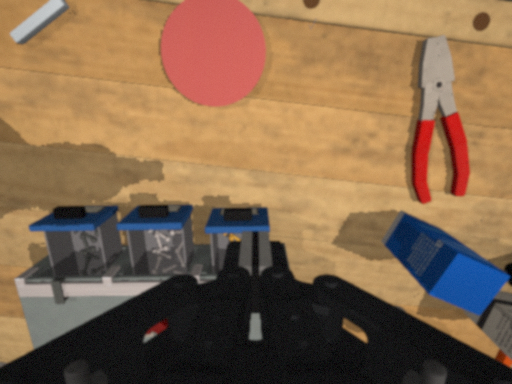

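The wrist view shows the pulls at (238,209), (155,206) and (70,207). The bar is at left along y≈285, and the carton (450,265) and pliers (440,120) are clear.

Run:
```python
from h import *
c=env.camera_info('wrist'); yaw=np.radians(6.7);X=np.array([np.cos(yaw),np.sin(yaw)]);Y=np.array([-X[1],X[0]]);o=np.array([.640,.058])
for nm,u,v,z in(('pullL',238,208,.061),('pullM',155,205,.061),('pullR',70,207,.061),('barR',18,297,.09),('barend2',205,281,.09),('frL1',206,232,.075),('frL2',269,232,.075),('frM1',118,227,.075),('frM2',192,227,.075)):
    p=onz(c,u,v,z)[:2]; print(nm,p.round(3),((p-o)@X).round(3),((p-o)@Y).round(3))
```

```text
pullL [0.501 0.138] -0.129 0.095
pullM [0.508 0.047] -0.133 0.005
pullR [ 0.521 -0.045] -0.13 -0.088
barR [ 0.62 -0.09] -0.037 -0.145
barend2 [0.577 0.111] -0.056 0.06
frL1 [0.527 0.107] -0.107 0.062
frL2 [0.519 0.174] -0.107 0.129
frM1 [0.532 0.013] -0.113 -0.032
frM2 [0.523 0.091] -0.113 0.047
```

step_arm([
  {"x": 0.0,"y": -0.016,"z": 0.05,"rx": 0.0,"ry": 0.0,"rz": 0.0,"gripper": 1.0},
  {"x": 0.0,"y": -0.016,"z": 0.1,"rx": 0.0,"ry": 0.0,"rz": 0.0,"gripper": 1.0},
  {"x": 0.0,"y": -0.016,"z": 0.14,"rx": 0.0,"ry": 0.0,"rz": 0.0,"gripper": 1.0},
  {"x": 0.0,"y": -0.016,"z": 0.16,"rx": 0.0,"ry": 0.0,"rz": 0.0,"gripper": 1.0},
  {"x": 0.0,"y": -0.016,"z": 0.16,"rx": 0.0,"ry": 0.0,"rz": 0.0,"gripper": 1.0},
  {"x": 0.0,"y": -0.016,"z": 0.16,"rx": 0.0,"ry": 0.0,"rz": 0.0,"gripper": 1.0},
])

```text
t: 2.05
tcp_pos: [0.4609, 0.1346, 0.0507]
orientation: [180.0, -0.0, -173.3]
force: [0.2, -0.4, 0.2]
width: 0.0002
grasp_force: 0.0
```

step_arm([
  {"x": -0.012,"y": 0.0,"z": 0.0,"rx": 0.0,"ry": 0.0,"rz": 0.0,"gripper": 1.0},
  {"x": -0.024,"y": 0.0,"z": 0.0,"rx": 0.0,"ry": 0.0,"rz": 0.0,"gripper": 1.0},
  {"x": -0.034,"y": 0.0,"z": 0.0,"rx": 0.0,"ry": 0.0,"rz": 0.0,"gripper": 1.0},
  {"x": -0.044,"y": 0.0,"z": 0.0,"rx": 0.0,"ry": 0.0,"rz": 0.0,"gripper": 1.0},
  {"x": -0.054,"y": 0.0,"z": 0.0,"rx": 0.0,"ry": 0.0,"rz": 0.0,"gripper": 1.0},
  {"x": -0.064,"y": 0.0,"z": 0.0,"rx": 0.0,"ry": 0.0,"rz": 0.0,"gripper": 1.0},
])

```text
t: 2.65
tcp_pos: [0.525, 0.1406, 0.0502]
orientation: [180.0, -0.1, -173.5]
force: [-2.8, 1.4, 1.3]
width: 0.0002
grasp_force: 1.2
```

step_arm([
  {"x": -0.005,"y": 0.0,"z": 0.0,"rx": 0.0,"ry": 0.0,"rz": 0.0,"gripper": 1.0},
  {"x": -0.01,"y": 0.0,"z": 0.0,"rx": 0.0,"ry": 0.0,"rz": 0.0,"gripper": 1.0},
  {"x": -0.014,"y": 0.0,"z": 0.0,"rx": 0.0,"ry": 0.0,"rz": 0.0,"gripper": 1.0},
  {"x": -0.014,"y": 0.0,"z": 0.0,"rx": 0.0,"ry": 0.0,"rz": 0.0,"gripper": 1.0},
])

```text
t: 3.05
tcp_pos: [0.5393, 0.1422, 0.0502]
orientation: [180.0, 0.0, -173.5]
force: [-0.4, -0.0, 0.3]
width: -0.0001
grasp_force: 0.0
```

step_arm([
  {"x": -0.002,"y": 0.0,"z": 0.0,"rx": 0.0,"ry": 0.0,"rz": 0.0,"gripper": 1.0},
  {"x": -0.004,"y": 0.0,"z": 0.0,"rx": 0.0,"ry": 0.0,"rz": 0.0,"gripper": 1.0},
  {"x": -0.006,"y": 0.0,"z": 0.0,"rx": 0.0,"ry": 0.0,"rz": 0.0,"gripper": 1.0},
])

```text
t: 3.35
tcp_pos: [0.5444, 0.1427, 0.0502]
orientation: [-180.0, -0.0, -173.5]
force: [-2.0, 0.4, 0.2]
width: 0.0003
grasp_force: 1.0
```

step_arm([
  {"x": -0.002,"y": 0.0,"z": 0.0,"rx": 0.0,"ry": 0.0,"rz": 0.0,"gripper": 1.0},
  {"x": -0.004,"y": 0.0,"z": 0.0,"rx": 0.0,"ry": 0.0,"rz": 0.0,"gripper": 1.0},
  {"x": -0.004,"y": 0.0,"z": 0.0,"rx": 0.0,"ry": 0.0,"rz": 0.0,"gripper": 1.0},
])

```text
t: 3.65
tcp_pos: [0.549, 0.1433, 0.0503]
orientation: [180.0, 0.0, -173.5]
force: [-1.0, 0.2, -0.3]
width: -0.0002
grasp_force: 0.4
```

step_arm([
  {"x": -0.002,"y": 0.0,"z": 0.0,"rx": 0.0,"ry": 0.0,"rz": 0.0,"gripper": 1.0},
  {"x": -0.004,"y": 0.0,"z": 0.0,"rx": 0.0,"ry": 0.0,"rz": 0.0,"gripper": 1.0},
])

```text
t: 3.85
tcp_pos: [0.5526, 0.1438, 0.0503]
orientation: [180.0, -0.0, -173.5]
force: [-1.6, 0.1, 0.7]
width: 0.0002
grasp_force: 1.0
```

Run:
```python
from h import *
a,c=grab('wrist','w2.png'); b,d=grab('side','d2.png'); e,f=grab('scene','s2.png')
z=[cv2.resize(k,(380,300),interpolation=cv2.INTER_CUBIC) for k in(b[120:215,205:325],e[135:230,195:315])]
cv2.imwrite('pics/v2.png',np.vstack([np.hstack(z),cv2.resize(a[100:],(760,298))])[:,:,::-1])
```

```text
(no output)
```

View pics/v2.png

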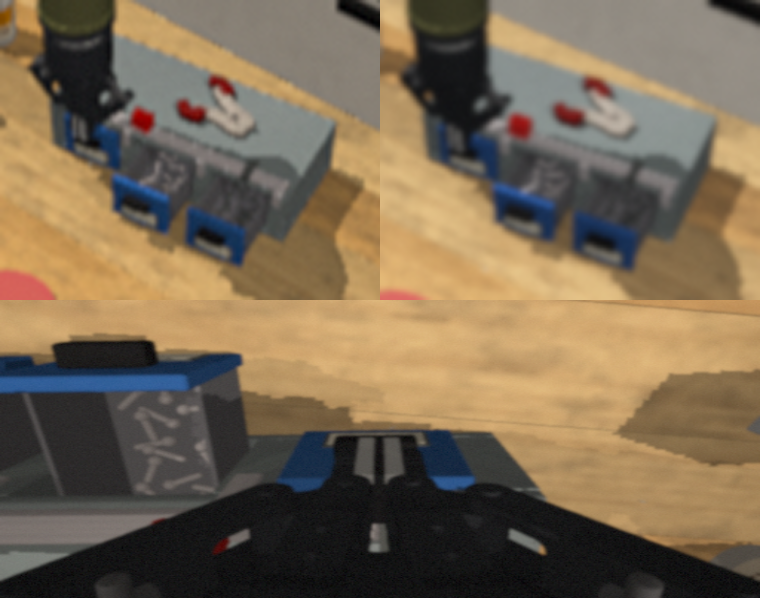

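The left drawer is nearly flush with the posts and the fingers are against its pull. The middle and right drawers are still out, and the tab is untouched. I'll keep pushing until I feel the stop.

step_arm([
  {"x": -0.002,"y": 0.0,"z": 0.0,"rx": 0.0,"ry": 0.0,"rz": 0.0,"gripper": 1.0},
  {"x": -0.004,"y": 0.0,"z": 0.0,"rx": 0.0,"ry": 0.0,"rz": 0.0,"gripper": 1.0},
])

```text
t: 4.2
tcp_pos: [0.5561, 0.1441, 0.0502]
orientation: [-180.0, -0.1, -173.5]
force: [-8.1, 0.4, 2.7]
width: 0.0
grasp_force: 3.9
```

step_arm([
  {"x": -0.002,"y": 0.0,"z": 0.0,"rx": 0.0,"ry": 0.0,"rz": 0.0,"gripper": 1.0},
  {"x": -0.002,"y": 0.0,"z": 0.0,"rx": 0.0,"ry": 0.0,"rz": 0.0,"gripper": 1.0},
])

```text
t: 4.4
tcp_pos: [0.5561, 0.144, 0.05]
orientation: [-180.0, -0.3, -173.4]
force: [-8.3, -0.2, 5.3]
width: -0.0003
grasp_force: 4.4
```

step_arm([
  {"x": 0.04,"y": 0.0,"z": 0.0,"rx": 0.0,"ry": 0.0,"rz": 0.0,"gripper": 1.0},
  {"x": 0.09,"y": 0.0,"z": 0.0,"rx": 0.0,"ry": 0.0,"rz": 0.0,"gripper": 1.0},
  {"x": 0.09,"y": 0.0,"z": 0.0,"rx": 0.0,"ry": 0.0,"rz": 0.0,"gripper": 1.0},
  {"x": 0.09,"y": -0.05,"z": 0.0,"rx": 0.0,"ry": 0.0,"rz": 0.0,"gripper": 1.0},
  {"x": 0.09,"y": -0.093,"z": 0.0,"rx": 0.0,"ry": 0.0,"rz": 0.0,"gripper": 1.0},
  {"x": 0.09,"y": -0.093,"z": 0.0,"rx": 0.0,"ry": 0.0,"rz": 0.0,"gripper": 1.0},
  {"x": 0.09,"y": -0.093,"z": 0.0,"rx": 0.0,"ry": 0.0,"rz": 0.0,"gripper": 1.0},
])

```text
t: 5.1
tcp_pos: [0.4807, 0.0404, 0.0505]
orientation: [-180.0, 0.1, -173.7]
force: [0.2, 0.9, -0.3]
width: 0.0004
grasp_force: 0.0
```

Run:
```python
from h import *
a,c=grab('wrist','w3.png'); b,d=grab('side','d3.png'); e,f=grab('scene','s3.png')
z=[cv2.resize(k,(380,300),interpolation=cv2.INTER_CUBIC) for k in(b[130:195,205:287],e[145:210,195:277])]
cv2.imwrite('pics/v3.png',np.vstack([np.hstack(z),cv2.resize(a[100:],(760,298))])[:,:,::-1])
```

```text
(no output)
```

View pics/v3.png

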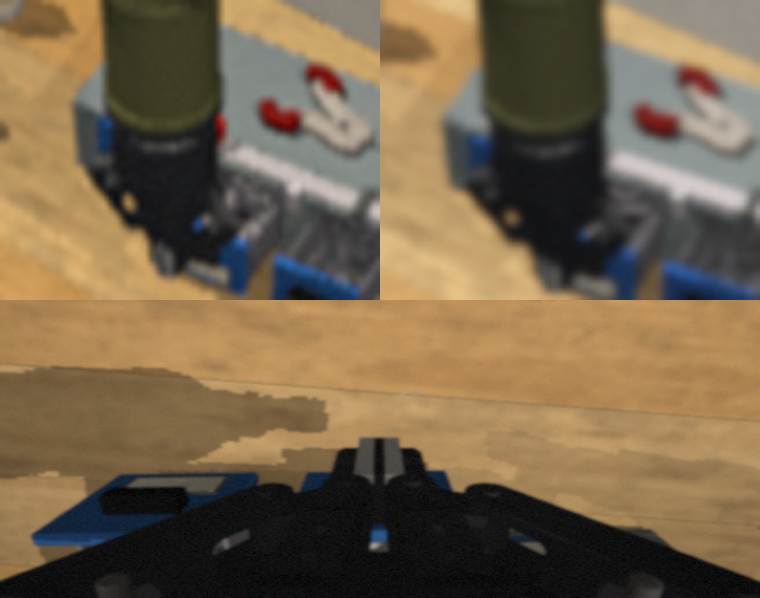

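The left drawer looks flush and the fingers are centred in front of the middle drawer. I'll push the middle one to the same depth.

step_arm([
  {"x": -0.012,"y": 0.0,"z": 0.0,"rx": 0.0,"ry": 0.0,"rz": 0.0,"gripper": 1.0},
  {"x": -0.024,"y": 0.0,"z": 0.0,"rx": 0.0,"ry": 0.0,"rz": 0.0,"gripper": 1.0},
  {"x": -0.036,"y": 0.0,"z": 0.0,"rx": 0.0,"ry": 0.0,"rz": 0.0,"gripper": 1.0},
  {"x": -0.047,"y": 0.0,"z": 0.0,"rx": 0.0,"ry": 0.0,"rz": 0.0,"gripper": 1.0},
  {"x": -0.057,"y": 0.0,"z": 0.0,"rx": 0.0,"ry": 0.0,"rz": 0.0,"gripper": 1.0},
  {"x": -0.067,"y": 0.0,"z": 0.0,"rx": 0.0,"ry": 0.0,"rz": 0.0,"gripper": 1.0},
  {"x": -0.075,"y": 0.0,"z": 0.0,"rx": 0.0,"ry": 0.0,"rz": 0.0,"gripper": 1.0},
  {"x": -0.078,"y": 0.0,"z": 0.0,"rx": 0.0,"ry": 0.0,"rz": 0.0,"gripper": 1.0},
])

```text
t: 6.05
tcp_pos: [0.5581, 0.0509, 0.0502]
orientation: [180.0, 0.0, -173.4]
force: [-2.8, 1.1, 0.3]
width: 0.0001
grasp_force: 1.0
```

step_arm([
  {"x": -0.003,"y": 0.0,"z": 0.0,"rx": 0.0,"ry": 0.0,"rz": 0.0,"gripper": 1.0},
  {"x": -0.006,"y": 0.0,"z": 0.0,"rx": 0.0,"ry": 0.0,"rz": 0.0,"gripper": 1.0},
  {"x": -0.008,"y": 0.0,"z": 0.0,"rx": 0.0,"ry": 0.0,"rz": 0.0,"gripper": 1.0},
  {"x": -0.008,"y": 0.0,"z": 0.0,"rx": 0.0,"ry": 0.0,"rz": 0.0,"gripper": 1.0},
])

```text
t: 6.45
tcp_pos: [0.5654, 0.0513, 0.0503]
orientation: [-180.0, 0.0, -173.5]
force: [-1.2, -0.6, -0.7]
width: -0.0001
grasp_force: 0.4
```

step_arm([
  {"x": -0.003,"y": 0.0,"z": 0.0,"rx": 0.0,"ry": 0.0,"rz": 0.0,"gripper": 1.0},
  {"x": -0.005,"y": 0.0,"z": 0.0,"rx": 0.0,"ry": 0.0,"rz": 0.0,"gripper": 1.0},
  {"x": -0.005,"y": 0.0,"z": 0.0,"rx": 0.0,"ry": 0.0,"rz": 0.0,"gripper": 1.0},
])

```text
t: 6.75
tcp_pos: [0.5705, 0.052, 0.0503]
orientation: [-180.0, 0.0, -173.5]
force: [-0.8, 0.7, -1.0]
width: -0.0004
grasp_force: 0.4
```

step_arm([
  {"x": -0.002,"y": 0.0,"z": 0.0,"rx": 0.0,"ry": 0.0,"rz": 0.0,"gripper": 1.0},
  {"x": -0.004,"y": 0.0,"z": 0.0,"rx": 0.0,"ry": 0.0,"rz": 0.0,"gripper": 1.0},
  {"x": -0.004,"y": 0.0,"z": 0.0,"rx": 0.0,"ry": 0.0,"rz": 0.0,"gripper": 1.0},
])

```text
t: 7.05
tcp_pos: [0.5711, 0.0521, 0.0499]
orientation: [-180.0, -0.3, -173.5]
force: [-10.5, -0.6, 6.9]
width: 0.0003
grasp_force: 4.8
```

step_arm([
  {"x": 0.04,"y": 0.0,"z": 0.0,"rx": 0.0,"ry": 0.0,"rz": 0.0,"gripper": 1.0},
  {"x": 0.09,"y": 0.0,"z": 0.0,"rx": 0.0,"ry": 0.0,"rz": 0.0,"gripper": 1.0},
  {"x": 0.09,"y": 0.0,"z": 0.0,"rx": 0.0,"ry": 0.0,"rz": 0.0,"gripper": 1.0},
  {"x": 0.09,"y": -0.05,"z": 0.0,"rx": 0.0,"ry": 0.0,"rz": 0.0,"gripper": 1.0},
  {"x": 0.09,"y": -0.091,"z": 0.0,"rx": 0.0,"ry": 0.0,"rz": 0.0,"gripper": 1.0},
  {"x": 0.09,"y": -0.091,"z": 0.0,"rx": 0.0,"ry": 0.0,"rz": 0.0,"gripper": 1.0},
  {"x": 0.09,"y": -0.091,"z": 0.0,"rx": 0.0,"ry": 0.0,"rz": 0.0,"gripper": 1.0},
])

```text
t: 7.75
tcp_pos: [0.4958, -0.0494, 0.0505]
orientation: [-180.0, 0.1, -173.6]
force: [-0.1, 0.6, -0.3]
width: -0.0001
grasp_force: 0.0
```

step_arm([
  {"x": -0.012,"y": 0.0,"z": 0.0,"rx": 0.0,"ry": 0.0,"rz": 0.0,"gripper": 1.0},
  {"x": -0.024,"y": 0.0,"z": 0.0,"rx": 0.0,"ry": 0.0,"rz": 0.0,"gripper": 1.0},
  {"x": -0.036,"y": 0.0,"z": 0.0,"rx": 0.0,"ry": 0.0,"rz": 0.0,"gripper": 1.0},
  {"x": -0.047,"y": 0.0,"z": 0.0,"rx": 0.0,"ry": 0.0,"rz": 0.0,"gripper": 1.0},
  {"x": -0.057,"y": 0.0,"z": 0.0,"rx": 0.0,"ry": 0.0,"rz": 0.0,"gripper": 1.0},
  {"x": -0.067,"y": 0.0,"z": 0.0,"rx": 0.0,"ry": 0.0,"rz": 0.0,"gripper": 1.0},
  {"x": -0.075,"y": 0.0,"z": 0.0,"rx": 0.0,"ry": 0.0,"rz": 0.0,"gripper": 1.0},
  {"x": -0.078,"y": 0.0,"z": 0.0,"rx": 0.0,"ry": 0.0,"rz": 0.0,"gripper": 1.0},
])

```text
t: 8.55
tcp_pos: [0.5735, -0.0387, 0.0501]
orientation: [180.0, 0.0, -173.4]
force: [-1.8, 0.8, -0.6]
width: 0.0
grasp_force: 1.0
```

step_arm([
  {"x": -0.003,"y": 0.0,"z": 0.0,"rx": 0.0,"ry": 0.0,"rz": 0.0,"gripper": 1.0},
  {"x": -0.006,"y": 0.0,"z": 0.0,"rx": 0.0,"ry": 0.0,"rz": 0.0,"gripper": 1.0},
  {"x": -0.009,"y": 0.0,"z": 0.0,"rx": 0.0,"ry": 0.0,"rz": 0.0,"gripper": 1.0},
  {"x": -0.009,"y": 0.0,"z": 0.0,"rx": 0.0,"ry": 0.0,"rz": 0.0,"gripper": 1.0},
])

```text
t: 8.95
tcp_pos: [0.5816, -0.0381, 0.0502]
orientation: [180.0, -0.0, -173.5]
force: [-1.6, 2.0, 0.1]
width: 0.0002
grasp_force: 1.1
```

step_arm([
  {"x": -0.003,"y": 0.0,"z": 0.0,"rx": 0.0,"ry": 0.0,"rz": 0.0,"gripper": 1.0},
  {"x": -0.005,"y": 0.0,"z": 0.0,"rx": 0.0,"ry": 0.0,"rz": 0.0,"gripper": 1.0},
  {"x": -0.007,"y": 0.0,"z": 0.0,"rx": 0.0,"ry": 0.0,"rz": 0.0,"gripper": 1.0},
  {"x": -0.007,"y": 0.0,"z": 0.0,"rx": 0.0,"ry": 0.0,"rz": 0.0,"gripper": 1.0},
])

```text
t: 9.35
tcp_pos: [0.583, -0.0378, 0.0498]
orientation: [180.0, -0.6, -173.5]
force: [-16.8, 0.8, 10.7]
width: -0.0003
grasp_force: 9.1
```

step_arm([
  {"x": 0.04,"y": 0.0,"z": 0.0,"rx": 0.0,"ry": 0.0,"rz": 0.0,"gripper": 1.0},
  {"x": 0.08,"y": 0.0,"z": 0.0,"rx": 0.0,"ry": 0.0,"rz": 0.0,"gripper": 1.0},
  {"x": 0.1,"y": 0.02,"z": -0.05,"rx": 0.0,"ry": 0.0,"rz": 0.0,"gripper": 1.0},
  {"x": 0.1,"y": 0.04,"z": -0.1,"rx": 0.0,"ry": 0.0,"rz": -0.033,"gripper": 1.0},
  {"x": 0.1,"y": 0.06,"z": -0.15,"rx": 0.0,"ry": 0.0,"rz": -0.033,"gripper": 1.0},
  {"x": 0.1,"y": 0.06,"z": -0.15,"rx": 0.0,"ry": 0.0,"rz": -0.033,"gripper": 1.0},
  {"x": 0.1,"y": 0.06,"z": -0.15,"rx": 0.0,"ry": 0.0,"rz": -0.033,"gripper": 1.0},
])

```text
t: 10.05
tcp_pos: [0.4847, 0.0118, 0.2036]
orientation: [-179.9, 0.5, -171.5]
force: [1.2, -0.3, -0.6]
width: -0.0003
grasp_force: 0.0
```

Run:
```python
from h import *
print(env.sense()['tcp_pos'],env.sense()['orientation'])
a,c=grab('wrist','w4.png'); b,d=grab('side','d4.png'); e,f=grab('scene','s4.png')
z=[cv2.resize(k,(380,300),interpolation=cv2.INTER_CUBIC) for k in(b[115:210,205:325],e[130:225,195:315])]
cv2.imwrite('pics/v4.png',np.vstack([np.hstack(z),cv2.resize(a[150:],(760,298))])[:,:,::-1])
for n,im,k in(('wrist',a,c),('side',b,d),('scene',e,f)):
    h=cv2.cvtColor(im,cv2.COLOR_RGB2HSV); m=cv2.inRange(h,(0,150,90),(6,255,255))|cv2.inRange(h,(174,150,90),(180,255,255))
    q,l,s,ce=cv2.connectedComponentsWithStats(m)
    for i in range(1,q):
        p=onz(k,*ce[i],.108)
        if s[i,4]>12 and .5<p[0]<.75 and abs(p[1]-.05)<.12: print(n,s[i],ce[i].round(1),p.round(4))
```

```text
[0.48469158 0.01178338 0.20356463] [-179.93724887    0.45637178 -171.49597942]
side [272 144   6   5  17] [274.4 146.1] [0.681 0.044 0.108]
side [264 154   5   4  14] [266.1 155.5] [0.6264 0.0417 0.108 ]
```

View pics/v4.png

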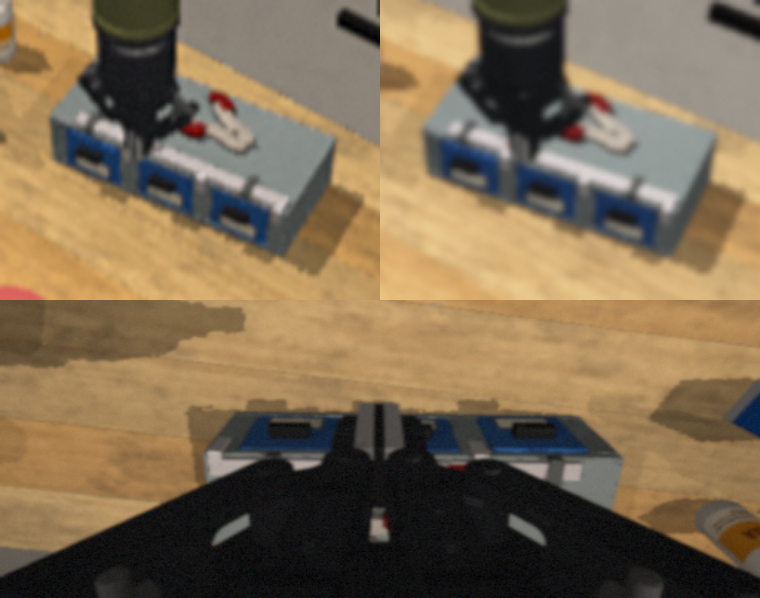

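All three fronts are flush with the posts in both views, so the drawers are home. The tab is hidden behind the gripper, but it was at about (0.584, 0.084) before. Now I'll go down to its right.

step_arm([
  {"x": -0.05,"y": 0.006,"z": 0.0,"rx": 0.0,"ry": 0.0,"rz": 0.0,"gripper": 1.0},
  {"x": -0.09,"y": 0.006,"z": 0.0,"rx": 0.0,"ry": 0.0,"rz": 0.0,"gripper": 1.0},
  {"x": -0.106,"y": 0.006,"z": 0.0,"rx": 0.0,"ry": 0.0,"rz": 0.0,"gripper": 1.0},
  {"x": -0.106,"y": 0.006,"z": 0.03,"rx": 0.0,"ry": 0.0,"rz": 0.0,"gripper": 1.0},
  {"x": -0.106,"y": 0.006,"z": 0.06,"rx": 0.0,"ry": 0.0,"rz": 0.0,"gripper": 1.0},
  {"x": -0.106,"y": 0.006,"z": 0.07,"rx": 0.0,"ry": 0.0,"rz": 0.0,"gripper": 1.0},
  {"x": -0.106,"y": 0.006,"z": 0.07,"rx": 0.0,"ry": 0.0,"rz": 0.0,"gripper": 1.0},
])

```text
t: 10.9
tcp_pos: [0.5848, 0.0315, 0.1278]
orientation: [180.0, -0.3, -171.6]
force: [0.5, -0.5, 0.3]
width: -0.0002
grasp_force: 0.0
```

Run:
```python
from h import *
b,d=grab('side','d5.png'); e,f=grab('scene','s5.png')
t=env.sense()['tcp_pos']; print(t,proj(d,[t]),proj(f,[t]))
z=[cv2.resize(k,(390,390),interpolation=cv2.INTER_CUBIC) for k in(b[120:185,220:285],e[135:200,210:275])]
cv2.imwrite('pics/v5.png',np.hstack(z)[:,:,::-1])
```

```text
[0.58660555 0.03207281 0.13063949] [[261.7426875  159.34225206]] [[252.33787481 174.98844497]]
```

View pics/v5.png

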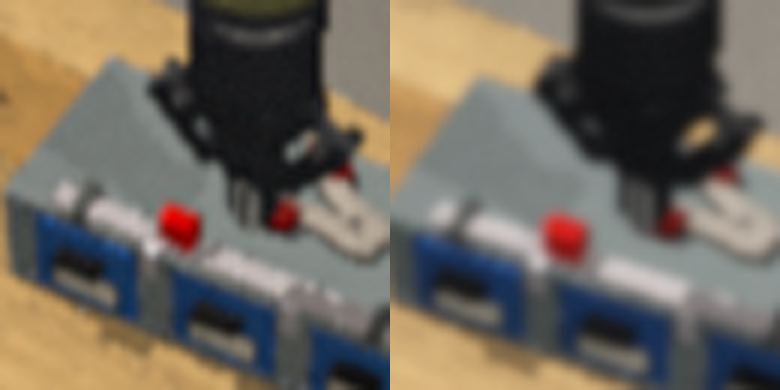

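The fingertips hang above the bar at (250,230) in the left crop, right of the tab (180,228) and in front of the snips (285,215). Next I'll descend and push left.

step_arm([
  {"x": 0.002,"y": 0.0,"z": 0.015,"rx": 0.0,"ry": 0.0,"rz": 0.0,"gripper": 1.0},
  {"x": 0.002,"y": 0.0,"z": 0.032,"rx": 0.0,"ry": 0.0,"rz": 0.0,"gripper": 1.0},
  {"x": 0.002,"y": 0.0,"z": 0.032,"rx": 0.0,"ry": 0.0,"rz": 0.0,"gripper": 1.0},
  {"x": 0.002,"y": 0.0,"z": 0.032,"rx": 0.0,"ry": 0.0,"rz": 0.0,"gripper": 1.0},
])

```text
t: 11.4
tcp_pos: [0.5849, 0.032, 0.0996]
orientation: [-180.0, 0.1, -171.6]
force: [0.6, -0.3, 0.2]
width: -0.0002
grasp_force: 0.0
```

step_arm([
  {"x": 0.0,"y": 0.008,"z": 0.0,"rx": 0.0,"ry": 0.0,"rz": 0.0,"gripper": 1.0},
  {"x": 0.0,"y": 0.016,"z": 0.0,"rx": 0.0,"ry": 0.0,"rz": 0.0,"gripper": 1.0},
  {"x": 0.0,"y": 0.024,"z": 0.0,"rx": 0.0,"ry": 0.0,"rz": 0.0,"gripper": 1.0},
  {"x": 0.0,"y": 0.032,"z": 0.0,"rx": 0.0,"ry": 0.0,"rz": 0.0,"gripper": 1.0},
  {"x": 0.0,"y": 0.038,"z": 0.0,"rx": 0.0,"ry": 0.0,"rz": 0.0,"gripper": 1.0},
  {"x": 0.0,"y": 0.044,"z": 0.0,"rx": 0.0,"ry": 0.0,"rz": 0.0,"gripper": 1.0},
  {"x": 0.0,"y": 0.044,"z": 0.0,"rx": 0.0,"ry": 0.0,"rz": 0.0,"gripper": 1.0},
])

```text
t: 12.1
tcp_pos: [0.5776, 0.0769, 0.0983]
orientation: [180.0, 0.0, -171.5]
force: [-0.8, -0.1, -0.8]
width: -0.0001
grasp_force: 0.0
```

step_arm([
  {"x": 0.0,"y": 0.005,"z": 0.0,"rx": 0.0,"ry": 0.0,"rz": 0.0,"gripper": 1.0},
  {"x": 0.0,"y": 0.01,"z": 0.0,"rx": 0.0,"ry": 0.0,"rz": 0.0,"gripper": 1.0},
  {"x": 0.0,"y": 0.014,"z": 0.0,"rx": 0.0,"ry": 0.0,"rz": 0.0,"gripper": 1.0},
  {"x": 0.0,"y": 0.014,"z": 0.0,"rx": 0.0,"ry": 0.0,"rz": 0.0,"gripper": 1.0},
])

```text
t: 12.5
tcp_pos: [0.5756, 0.0903, 0.0983]
orientation: [180.0, -0.0, -171.5]
force: [0.8, -0.0, -0.2]
width: -0.0001
grasp_force: 0.0
```

step_arm([
  {"x": 0.0,"y": 0.003,"z": 0.0,"rx": 0.0,"ry": 0.0,"rz": 0.0,"gripper": 1.0},
  {"x": 0.0,"y": 0.006,"z": 0.0,"rx": 0.0,"ry": 0.0,"rz": 0.0,"gripper": 1.0},
  {"x": 0.0,"y": 0.006,"z": 0.0,"rx": 0.0,"ry": 0.0,"rz": 0.0,"gripper": 1.0},
])

```text
t: 12.8
tcp_pos: [0.5748, 0.0959, 0.0983]
orientation: [180.0, 0.0, -171.5]
force: [0.3, 0.0, -0.3]
width: 0.0002
grasp_force: 0.0
```

The push force is about zero, so I'll look before going further.

Run:
```python
from h import *
a,c=grab('wrist','w6.png');b,d=grab('side','d6.png'); e,f=grab('scene','s6.png')
t=env.sense(); print(t['tcp_pos'],t['force'])
z=[cv2.resize(k,(390,300),interpolation=cv2.INTER_CUBIC) for k in(b[125:185,220:298],e[140:200,210:288])]
cv2.imwrite('pics/v6.png',np.vstack([np.hstack(z),cv2.resize(a[150:],(780,298))])[:,:,::-1])
```

```text
[0.57485029 0.09516379 0.09824712] [-0.6311351  -0.51248478 -1.09428822]
```

View pics/v6.png

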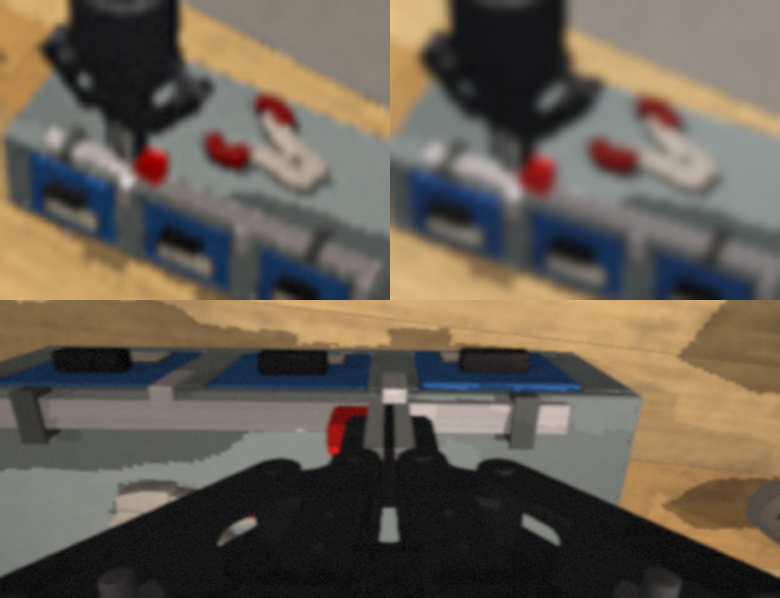

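The tab is still at its old place, and the fingers are now on its left: they slipped past it. I'll triangulate the tab and compare with the TCP.

```bash
cat >> h.py <<'E'
def redtab(im,k,lo,hi):
    h=cv2.cvtColor(im,cv2.COLOR_RGB2HSV); m=cv2.inRange(h,(0,170,130),(6,255,255))|cv2.inRange(h,(174,170,130),(180,255,255))
    q,l,s,ce=cv2.connectedComponentsWithStats(m)
    return [(s[i],ce[i]) for i in range(1,q) if s[i,4]>8 and lo[0]<ce[i][0]<hi[0] and lo[1]<ce[i][1]<hi[1]]
def tri(cs,ps):
    A=[];b=[]
    for c,p in zip(cs,ps):
        o,d=ray(c,*p); d/=np.linalg.norm(d); M=np.eye(3)-np.outer(d,d); A.append(M); b.append(M@o)
    return np.linalg.solve(sum(A),sum(b))
E
python3 - <<'E'
from h import *
g=lambda f:cv2.imread('pics/'+f)[:,:,::-1].copy()
cs={n:env.camera_info(n) for n in('wrist','side','scene')}
R={n:redtab(g(f),cs[n],lo,hi) for n,f,lo,hi in(('wrist','w6.png',(0,150),(512,384)),('side','d6.png',(220,125),(262,185)),('scene','s6.png',(210,140),(248,200)))}
for n in R: print(n,R[n])
t=env.sense()['tcp_pos']
for n in R: print(n,proj(cs[n],[t,t+[0,0,.04]]).round(1).tolist())
P={n:max(R[n],key=lambda r:r[0][4])[1] for n in R}
p=tri([cs[n] for n in P],[P[n] for n in P]); print('tab',p,[ (n,proj(cs[n],[p]).round(1).tolist(),P[n].round(1)) for n in P])
print('wrist only z.11',onz(cs['wrist'],*P['wrist'],.112))
# bar edges in wrist at z .09: rows in crop scaled 298/234
sx=512/780; sy=234/298
for u,v,z in((300,400,.09),(300,431,.09),(565,405,.09),(565,432,.09),(330,455,.114),(330,410,.114),(638,395,.084)):
    print(u,v,onz(cs['wrist'],u*sx,150+(v-300)*sy,z).round(4))
E
```

```text
wrist [(array([215, 248,  10,  24, 182], dtype=int32), array([219.13186813, 258.08791209]))]
side [(array([248, 155,   5,   6,  17], dtype=int32), array([250.29411765, 157.05882353]))]
scene [(array([237, 172,   5,   5,  17], dtype=int32), array([239.47058824, 174.05882353]))]
wrist [[253.6, 229.4], [253.1, 264.8]]
side [[245.3, 159.4], [245.1, 151.8]]
scene [[234.8, 176.4], [234.4, 168.4]]
tab [0.58374174 0.07910232 0.11415753] [('wrist', [[221.7, 252.3]], array([219.1, 258.1])), ('side', [[250.4, 156.9]], array([250.3, 157.1])), ('scene', [[240.1, 173.5]], array([239.5, 174.1]))]
wrist only z.11 [0.58865578 0.07800266 0.112     ]
300 400 [0.583  0.0611 0.09  ]
300 431 [0.5996 0.0626 0.09  ]
565 405 [0.5699 0.1676 0.09  ]
565 432 [0.5841 0.1713 0.09  ]
330 455 [0.5961 0.0777 0.114 ]
330 410 [0.5748 0.0753 0.114 ]
638 395 [0.5625 0.1991 0.084 ]
```

The tab centre is near (0.588, 0.080), and the fingers passed in front of it at x≈0.577. They were about 12 mm too far forward. I'll rise, go back right, and come down 14 mm deeper.

step_arm([
  {"x": 0.0,"y": 0.0,"z": -0.03,"rx": 0.0,"ry": 0.0,"rz": 0.0,"gripper": 1.0},
  {"x": 0.0,"y": 0.0,"z": -0.04,"rx": 0.0,"ry": 0.0,"rz": 0.0,"gripper": 1.0},
  {"x": -0.014,"y": -0.03,"z": -0.04,"rx": 0.0,"ry": 0.0,"rz": 0.0,"gripper": 1.0},
  {"x": -0.014,"y": -0.055,"z": -0.04,"rx": 0.0,"ry": 0.0,"rz": 0.0,"gripper": 1.0},
  {"x": -0.014,"y": -0.055,"z": -0.04,"rx": 0.0,"ry": 0.0,"rz": 0.0,"gripper": 1.0},
  {"x": -0.014,"y": -0.055,"z": -0.02,"rx": 0.0,"ry": 0.0,"rz": 0.0,"gripper": 1.0},
  {"x": -0.014,"y": -0.055,"z": 0.0,"rx": 0.0,"ry": 0.0,"rz": 0.0,"gripper": 1.0},
  {"x": -0.014,"y": -0.055,"z": 0.0,"rx": 0.0,"ry": 0.0,"rz": 0.0,"gripper": 1.0},
])

```text
t: 13.75
tcp_pos: [0.5948, 0.043, 0.0959]
orientation: [180.0, -0.3, -171.6]
force: [0.1, 0.2, 0.3]
width: -0.0001
grasp_force: 0.0
```

step_arm([
  {"x": 0.0,"y": 0.008,"z": 0.0,"rx": 0.0,"ry": 0.0,"rz": 0.0,"gripper": 1.0},
  {"x": 0.0,"y": 0.016,"z": 0.0,"rx": 0.0,"ry": 0.0,"rz": 0.0,"gripper": 1.0},
  {"x": 0.0,"y": 0.023,"z": 0.0,"rx": 0.0,"ry": 0.0,"rz": 0.0,"gripper": 1.0},
  {"x": 0.0,"y": 0.03,"z": 0.0,"rx": 0.0,"ry": 0.0,"rz": 0.0,"gripper": 1.0},
])

```text
t: 14.15
tcp_pos: [0.5926, 0.074, 0.0991]
orientation: [180.0, 0.1, -171.5]
force: [-0.2, 0.0, -0.2]
width: 0.0004
grasp_force: 0.0
```

Run:
```python
from h import *
a,c=grab('wrist','w7.png');b,d=grab('side','d7.png'); e,f=grab('scene','s7.png')
t=env.sense(); print(t['tcp_pos'],t['force'],proj(c,[t['tcp_pos']]),proj(d,[t['tcp_pos']]))
for im,k,z in((a,c,.112),(b,d,.108),(e,f,.108)):
    for r in redtab(im,k,(0,125),(512,384)):
        p=onz(k,*r[1],z)
        if .55<p[0]<.65 and 0<p[1]<.2: print(r[0],r[1].round(1),p.round(4))
z=[cv2.resize(k,(390,300),interpolation=cv2.INTER_CUBIC) for k in(b[125:185,220:298],e[140:200,210:288])]
cv2.imwrite('pics/v7.png',np.vstack([np.hstack(z),cv2.resize(a[200:330,150:490],(780,298))])[:,:,::-1])
```

```text
[0.59239754 0.07363237 0.0986822 ] [ 0.17216034 -0.66064881 -0.30830926] [[253.06144535 228.76161799]] [[253.10847433 159.04552873]]
[259 222  42  27 784] [283.7 232.5] [0.5863 0.0896 0.112 ]
[247 154   6   7  21] [249.  156.8] [0.5857 0.0867 0.108 ]
[236 171   6   7  24] [238.5 174.2] [0.583  0.0849 0.108 ]
```

View pics/v7.png

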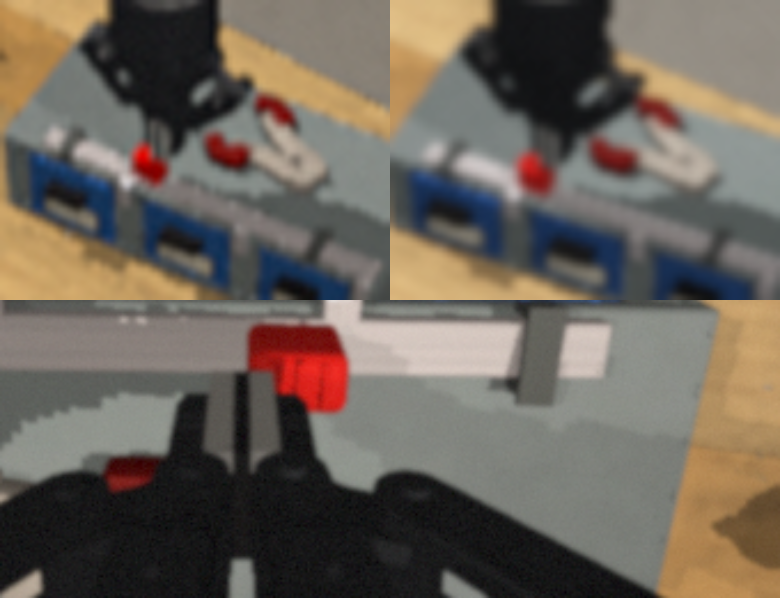

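I've now viewed ten pictures, so from here I use numbers only. In this view the tip is drawn over the tab without any force. Tips really about 17 mm above the reported TCP would explain three things: passing over the tab, pushing the drawer fronts above the pulls, and where the tip edge sits in the wrist image. I'll check that numerically.

Run:
```python
from h import *
c=env.camera_info('wrist'); t=env.sense()['tcp_pos']; y=np.radians(8.4); X=np.array([np.cos(y),np.sin(y),0])
for o in(0,.01,.015,.02,.025): print(o,proj(c,[t-.011*X+[0,0,o],t+[0,0,o]]).round(1).tolist())
g=cv2.cvtColor(cv2.imread('pics/w7.png'),cv2.COLOR_BGR2GRAY); print('w7 col246',g[215:262:2,246],'col263',g[215:262:2,263])
g=cv2.cvtColor(cv2.imread('pics/w4.png'),cv2.COLOR_BGR2GRAY); print('w4 col248',g[215:262:2,248])
```

```text
0 [[253.6, 211.8], [253.6, 229.5]]
0.01 [[253.5, 218.3], [253.5, 236.8]]
0.015 [[253.5, 221.9], [253.5, 240.8]]
0.02 [[253.4, 225.6], [253.4, 245.1]]
0.025 [[253.4, 229.6], [253.4, 249.6]]
w7 col246 [127 132 129 133 130 128 136 133 104  88  86  87  91  87  92  87  87  89
  86  88  90  87  88  90] col263 [37 43 43 51 49 66 65 59 76 88 86 89 86 90 86 90 89 92 88 89 86 86 87 89]
w4 col248 [139 144 140 140 141 151 151 131  89  76  76  79  77  79  73  69  77  76
  75  76  79  76  77  76]
```

The tip edge at row 231 confirms it: the tips are about 20–25 mm above the reported TCP, so the fingers passed over the tab. I'll go back right and descend about 20 mm, watching the force.

step_arm([
  {"x": 0.0,"y": 0.0,"z": -0.01,"rx": 0.0,"ry": 0.0,"rz": 0.0,"gripper": 1.0},
  {"x": 0.004,"y": -0.02,"z": -0.01,"rx": 0.0,"ry": 0.0,"rz": 0.0,"gripper": 1.0},
  {"x": 0.004,"y": -0.034,"z": -0.01,"rx": 0.0,"ry": 0.0,"rz": 0.0,"gripper": 1.0},
  {"x": 0.004,"y": -0.034,"z": -0.005,"rx": 0.0,"ry": 0.0,"rz": 0.0,"gripper": 1.0},
  {"x": 0.004,"y": -0.034,"z": 0.003,"rx": 0.0,"ry": 0.0,"rz": 0.0,"gripper": 1.0},
  {"x": 0.004,"y": -0.034,"z": 0.008,"rx": 0.0,"ry": 0.0,"rz": 0.0,"gripper": 1.0},
  {"x": 0.004,"y": -0.034,"z": 0.008,"rx": 0.0,"ry": 0.0,"rz": 0.0,"gripper": 1.0},
])

```text
t: 15.0
tcp_pos: [0.5925, 0.0393, 0.089]
orientation: [180.0, -0.1, -171.5]
force: [0.7, -0.4, -1.0]
width: 0.0001
grasp_force: 0.0
```

step_arm([
  {"x": 0.0,"y": 0.0,"z": 0.004,"rx": 0.0,"ry": 0.0,"rz": 0.0,"gripper": 1.0},
  {"x": 0.0,"y": 0.0,"z": 0.007,"rx": 0.0,"ry": 0.0,"rz": 0.0,"gripper": 1.0},
  {"x": 0.0,"y": 0.0,"z": 0.007,"rx": 0.0,"ry": 0.0,"rz": 0.0,"gripper": 1.0},
])

```text
t: 15.3
tcp_pos: [0.5931, 0.0386, 0.0828]
orientation: [180.0, -0.0, -171.5]
force: [-0.3, -0.6, -0.1]
width: -0.0003
grasp_force: 0.0
```

The TCP reads 0.083, below the bar top, with no contact, which confirms it. A little lower, then push left.

step_arm([
  {"x": 0.0,"y": 0.0,"z": 0.003,"rx": 0.0,"ry": 0.0,"rz": 0.0,"gripper": 1.0},
  {"x": 0.0,"y": 0.0,"z": 0.005,"rx": 0.0,"ry": 0.0,"rz": 0.0,"gripper": 1.0},
  {"x": 0.0,"y": 0.0,"z": 0.005,"rx": 0.0,"ry": 0.0,"rz": 0.0,"gripper": 1.0},
])

```text
t: 15.6
tcp_pos: [0.5932, 0.0383, 0.078]
orientation: [-180.0, -0.0, -171.6]
force: [0.4, -0.3, 0.4]
width: -0.0002
grasp_force: 0.0
```

step_arm([
  {"x": 0.0,"y": 0.008,"z": 0.0,"rx": 0.0,"ry": 0.0,"rz": 0.0,"gripper": 1.0},
  {"x": 0.0,"y": 0.015,"z": 0.0,"rx": 0.0,"ry": 0.0,"rz": 0.0,"gripper": 1.0},
  {"x": 0.0,"y": 0.022,"z": 0.0,"rx": 0.0,"ry": 0.0,"rz": 0.0,"gripper": 1.0},
  {"x": 0.0,"y": 0.028,"z": 0.0,"rx": 0.0,"ry": 0.0,"rz": 0.0,"gripper": 1.0},
  {"x": 0.0,"y": 0.034,"z": 0.0,"rx": 0.0,"ry": 0.0,"rz": 0.0,"gripper": 1.0},
])

```text
t: 16.1
tcp_pos: [0.5886, 0.0723, 0.0784]
orientation: [-180.0, 0.0, -171.6]
force: [2.0, -2.0, 0.3]
width: -0.0
grasp_force: 0.9
```

step_arm([
  {"x": 0.0,"y": 0.006,"z": 0.0,"rx": 0.0,"ry": 0.0,"rz": 0.0,"gripper": 1.0},
  {"x": 0.0,"y": 0.012,"z": 0.0,"rx": 0.0,"ry": 0.0,"rz": 0.0,"gripper": 1.0},
  {"x": 0.0,"y": 0.018,"z": 0.0,"rx": 0.0,"ry": 0.0,"rz": 0.0,"gripper": 1.0},
  {"x": 0.0,"y": 0.02,"z": 0.0,"rx": 0.0,"ry": 0.0,"rz": 0.0,"gripper": 1.0},
])

```text
t: 16.5
tcp_pos: [0.5859, 0.0909, 0.0784]
orientation: [-179.9, 0.0, -171.6]
force: [2.2, -7.3, 1.1]
width: -0.0
grasp_force: 4.1
```

step_arm([
  {"x": 0.0,"y": 0.003,"z": 0.0,"rx": 0.0,"ry": 0.0,"rz": 0.0,"gripper": 1.0},
  {"x": 0.0,"y": 0.006,"z": 0.0,"rx": 0.0,"ry": 0.0,"rz": 0.0,"gripper": 1.0},
  {"x": 0.0,"y": 0.006,"z": 0.0,"rx": 0.0,"ry": 0.0,"rz": 0.0,"gripper": 1.0},
])

```text
t: 16.8
tcp_pos: [0.5858, 0.0911, 0.0784]
orientation: [-179.6, 0.0, -171.9]
force: [3.8, -16.1, 1.8]
width: -0.0002
grasp_force: 8.4
```

A hard stop at about the predicted travel. I'll back off, lift away, and measure the tab and drawer fronts.

step_arm([
  {"x": 0.0,"y": -0.015,"z": 0.0,"rx": 0.0,"ry": 0.0,"rz": 0.0,"gripper": 1.0},
  {"x": 0.0,"y": -0.02,"z": -0.03,"rx": 0.0,"ry": 0.0,"rz": 0.0,"gripper": 1.0},
  {"x": 0.0,"y": -0.02,"z": -0.08,"rx": 0.0,"ry": 0.0,"rz": 0.0,"gripper": 1.0},
  {"x": 0.0,"y": -0.02,"z": -0.13,"rx": 0.0,"ry": 0.0,"rz": 0.0,"gripper": 1.0},
  {"x": 0.05,"y": -0.04,"z": -0.15,"rx": 0.0,"ry": 0.0,"rz": 0.0,"gripper": 1.0},
  {"x": 0.1,"y": -0.08,"z": -0.15,"rx": 0.0,"ry": 0.0,"rz": 0.0,"gripper": 1.0},
  {"x": 0.15,"y": -0.12,"z": -0.15,"rx": 0.0,"ry": 0.0,"rz": 0.0,"gripper": 1.0},
  {"x": 0.15,"y": -0.12,"z": -0.15,"rx": 0.0,"ry": 0.0,"rz": 0.0,"gripper": 1.0},
])

```text
t: 17.6
tcp_pos: [0.451, -0.0444, 0.2284]
orientation: [-180.0, -0.1, -171.6]
force: [0.7, -1.0, 0.0]
width: 0.0004
grasp_force: 0.0
```

Run:
```python
from h import *
t=env.sense(); print(t['tcp_pos'],t['force'])
for n in('wrist','side','scene'):
    im,k=grab(n,n+'8.png')
    for r in redtab(im,k,(0,100),(512,384)):
        p=onz(k,*r[1],.108)
        if .52<p[0]<.66 and 0<p[1]<.22: print(n,'red',r[0],p.round(4))
    h=cv2.cvtColor(im,cv2.COLOR_RGB2HSV); q,l,s,ce=cv2.connectedComponentsWithStats(cv2.inRange(h,(100,120,50),(125,255,255)))
    for i in range(1,q):
        p=onz(k,*ce[i],.05)
        if s[i,4]>30 and .48<p[0]<.65 and -.15<p[1]<.25: print(n,'blue',s[i],p.round(4))
```

```text
[ 0.45103974 -0.0443834   0.22840267] [ 0.73263358 -0.95195706  0.04987558]
wrist blue [214 262   9  16  55] [ 0.5885 -0.0712  0.05  ]
wrist blue [352 262  26  29 349] [0.5726 0.1176 0.05  ]
wrist blue [384 263  40  28 452] [0.574  0.1706 0.05  ]
wrist blue [288 264  14  16  81] [0.5793 0.027  0.05  ]
wrist blue [328 264  11  12  72] [0.5687 0.074  0.05  ]
side blue [226 156  10  11  58] [0.5715 0.1662 0.05  ]
side blue [237 161   6  12  41] [0.5707 0.1151 0.05  ]
side blue [249 166   4  10  31] [0.5789 0.0771 0.05  ]
side blue [260 170   6  12  43] [0.5858 0.0233 0.05  ]
side blue [272 175  10  11  56] [ 0.597  -0.0211  0.05  ]
side blue [284 181   6  11  39] [ 0.5966 -0.0707  0.05  ]
scene red [229 169   6   6  32] [0.581  0.1129 0.108 ]
scene blue [214 175  10  10  56] [0.5716 0.1674 0.05  ]
scene blue [226 180   6  11  39] [0.57   0.1163 0.05  ]
scene blue [239 183   7  10  41] [0.5833 0.0755 0.05  ]
scene blue [263 191  11  11  58] [ 0.5959 -0.0205  0.05  ]
scene blue [276 197   6  10  37] [ 0.5963 -0.0696  0.05  ]
```

step_arm([
  {"x": 0.0,"y": -0.05,"z": -0.03,"rx": 0.0,"ry": 0.0,"rz": 0.0,"gripper": 1.0},
  {"x": 0.0,"y": -0.1,"z": -0.05,"rx": 0.0,"ry": 0.0,"rz": 0.0,"gripper": 1.0},
  {"x": 0.0,"y": -0.15,"z": -0.05,"rx": 0.0,"ry": 0.0,"rz": 0.0,"gripper": 1.0},
  {"x": 0.0,"y": -0.2,"z": -0.05,"rx": 0.0,"ry": 0.0,"rz": 0.0,"gripper": 1.0},
  {"x": 0.0,"y": -0.25,"z": -0.05,"rx": 0.0,"ry": 0.0,"rz": 0.0,"gripper": 1.0},
  {"x": 0.0,"y": -0.25,"z": -0.05,"rx": 0.0,"ry": 0.0,"rz": 0.0,"gripper": 1.0},
  {"x": 0.0,"y": -0.25,"z": -0.05,"rx": 0.0,"ry": 0.0,"rz": 0.0,"gripper": 1.0},
])

```text
t: 18.45
tcp_pos: [0.4912, -0.2911, 0.2771]
orientation: [179.9, -0.0, -171.7]
force: [0.6, 0.6, -1.0]
width: -0.0001
grasp_force: 0.0
```

Run:
```python
from h import *
print(env.sense()['tcp_pos'])
def cen(im,lo,hi):  # redness-weighted centroid near tab
    s=im[lo[1]:hi[1],lo[0]:hi[0]].astype(float); w=np.clip(s[:,:,0]-np.maximum(s[:,:,1],s[:,:,2])-40,0,None)
    v,u=np.mgrid[lo[1]:hi[1],lo[0]:hi[0]]; return w.sum(),np.array([(w*u).sum(),(w*v).sum()])/w.sum()
for n,f0,u0,v0 in(('scene','s1.png',239,174),('side','d1.png',250,157)):
    a=cv2.imread('pics/'+f0)[:,:,::-1]; b,c=grab(n,n+'9.png')
    for im,lo,hi in((a,(u0-7,v0-8),(u0+7,v0+8)),(b,(u0-18,v0-14),(u0+4,v0+6))):
        w,p=cen(im,lo,hi); print(n,w,p.round(2),onz(c,*p,.106).round(4))
    # loose things: image difference away from arm
    d=np.abs(a.astype(int)-b).max(2)
    print([ (k,d[v-6:v+7,u-6:u+7].max()) for k,(u,v) in ({'snips':(262,168),'glue':(188,140),'carton':(166,160),'pliers':(148,195)} if n=='scene' else {'snips':(272,152),'glue':(203,120),'carton':(181,140),'pliers':(160,172)}).items()])
```

```text
[ 0.49122278 -0.29112116  0.27712016]
scene 3321.0 [238.71 173.67] [0.5868 0.0867 0.106 ]
scene 3714.0 [230.8  171.15] [0.5824 0.1162 0.106 ]
[('snips', np.int64(31)), ('glue', np.int64(178)), ('carton', np.int64(155)), ('pliers', np.int64(121))]
side 3994.0 [249.5  156.85] [0.588  0.0862 0.106 ]
side 4135.0 [242.08 153.81] [0.5839 0.116  0.106 ]
[('snips', np.int64(15)), ('glue', np.int64(197)), ('carton', np.int64(159)), ('pliers', np.int64(128))]
```

The tab moved about 30 mm along the unit's y into a hard stop. The pixel differences near the bottle, carton and pliers need explaining, so I'll compare their colour blobs with the first images.

Run:
```python
from h import *
for n,f0,f1 in(('scene','s1.png','scene9.png'),('side','d1.png','side9.png')):
  for f in(f0,f1):
    h=cv2.cvtColor(cv2.imread('pics/'+f),cv2.COLOR_BGR2HSV)
    for nm,m in(('blue',cv2.inRange(h,(100,120,50),(125,255,255))),('red',cv2.inRange(h,(0,150,90),(6,255,255))|cv2.inRange(h,(174,150,90),(180,255,255))),('yel',cv2.inRange(h,(22,150,120),(35,255,255)))):
        q,l,s,ce=cv2.connectedComponentsWithStats(m)
        print(f,nm,[(ce[i].round(1).tolist(),int(s[i,4])) for i in range(1,q) if s[i,4]>14 and ((nm=='yel' and s[i,4]>40) or (135<ce[i][0]<285 and 100<ce[i][1]<200))])
```

```text
s1.png blue [([135.6, 117.4], 40), ([166.0, 160.4], 500), ([217.5, 190.1], 111), ([240.5, 199.4], 127)]
s1.png red [([185.9, 130.4], 16), ([253.8, 170.7], 18), ([238.7, 174.1], 34), ([143.3, 188.6], 97), ([154.3, 191.1], 103)]
s1.png yel [([349.8, 31.5], 47), ([337.2, 43.3], 105), ([238.7, 37.8], 106), ([338.6, 312.3], 220)]
scene9.png blue [([135.6, 117.4], 40), ([217.8, 178.2], 55), ([229.4, 184.3], 40), ([242.3, 186.4], 50), ([254.1, 191.8], 32), ([266.7, 195.1], 58)]
scene9.png red [([230.8, 171.6], 32), ([253.8, 170.8], 17)]
scene9.png yel [([348.9, 34.5], 83), ([337.2, 44.0], 108), ([238.7, 38.0], 137), ([420.3, 137.8], 41), ([338.7, 312.3], 227)]
d1.png blue [([180.7, 139.1], 482), ([228.0, 171.7], 112), ([249.5, 182.4], 126), ([273.1, 192.5], 131)]
d1.png red [([201.8, 110.3], 18), ([274.4, 146.1], 17), ([264.7, 154.7], 24), ([157.2, 165.0], 89), ([249.6, 157.4], 36), ([167.8, 168.1], 93)]
d1.png yel [([255.9, 28.5], 111), ([343.5, 44.9], 87), ([352.8, 44.3], 86), ([330.5, 292.6], 189)]
side9.png blue [([229.5, 160.0], 58), ([240.3, 166.4], 42), ([252.2, 169.6], 51), ([263.6, 175.9], 38), ([275.1, 179.2], 53)]
side9.png red [([274.4, 146.1], 17), ([242.3, 154.2], 37), ([264.6, 154.6], 20)]
side9.png yel [([255.9, 28.5], 118), ([343.5, 45.0], 88), ([352.7, 44.4], 106), ([330.6, 292.7], 190)]
```

Run:
```python
from h import *
for f in('s2','s4','s6','s7','scene8','d2','d4','d6','d7','side8'):
    im=cv2.imread('pics/'+f+'.png'); h=cv2.cvtColor(im,cv2.COLOR_BGR2HSV); o=[]
    for m in(cv2.inRange(h,(100,120,50),(125,255,255)),cv2.inRange(h,(0,150,90),(6,255,255))|cv2.inRange(h,(174,150,90),(180,255,255))):
        q,l,s,ce=cv2.connectedComponentsWithStats(m); o+=[(ce[i].round(1).tolist(),int(s[i,4])) for i in range(1,q) if s[i,4]>12 and 135<ce[i][0]<206 and 100<ce[i][1]<200]
    print(f,o)
print(cv2.imread('pics/scene9.png')[[160,160,190],[166,175,150]], cv2.imread('pics/scene9.png')[140,188])
```

```text
s2 [([185.3, 130.1], 18)]
s4 [([169.5, 162.8], 309), ([185.9, 130.6], 15)]
s6 [([135.1, 117.5], 35)]
s7 [([135.6, 117.4], 40)]
scene8 [([165.8, 160.2], 506), ([185.9, 130.6], 15), ([156.7, 187.5], 63)]
d2 [([201.3, 110.2], 21)]
d4 [([184.9, 142.4], 240), ([201.8, 110.3], 18)]
d6 []
d7 []
side8 [([181.6, 140.5], 422), ([171.9, 161.9], 34)]
[[45 70 72]
 [36 54 55]
 [48 77 78]] [37 58 58]
```

In the frame taken after locking, the carton and glue bottle haven't moved and the pliers are partly hidden. What covers them now is the olive arm. Handing in.

```bash
python3 -c "
from station import env
print(env.finish_job())"
```

```text
the job is handed in; nothing more can be done
None
```

I pushed all three drawers home, then pushed the lock tab left into a hard stop. The tab moved about 30 mm by camera (28 of 34 mm needed). The loose things I could see had not moved, though I did not check the jar and the pliers were partly hidden by the arm. I handed the job in at about 18.6 s; no verdict came back.

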